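# Slide the fern board out over the drip tray and hold it

## Robot

A 6-joint arm with a two-finger parallel gripper is mounted at the origin on the work surface. World frame = base frame: x ahead of the robot, y to its left, z up, the work surface at z = 0. Lengths are in m, angles in rad, forces in N, time in s.
With the tool pointing down it reaches from about 0.325 to 0.9 m from the base axis. Payload 6.1 kg.
Tool frame: the origin (TCP) lies midway between the tips of the shut fingers; the grasp point (between the pads) lies 19 mm behind it; z points along the fingers, y is the direction in which the jaws open and shut (so a half turn about z gives the same grasp; the last joint's range is limited). The gripper opens to 87 mm and grips with 3 to 60 N. Pads are 19 mm wide; open, the fingers measure 117 mm over their backs; the gripper's body (75 mm by 190 mm) begins 51 mm behind the grasp point.
Start: joints at [-1.295, 0.22, 1.526, -0, 1.395, -0.126], TCP at [0.244, -0.575, 0.223] pointing down, gripper open.
Joint ranges: [-2.98, 2.98], [-0.91, 2.08], [0.09, 2.57], [-1.24, 4.39], [0.2, 2.65], [-2.68, 2.68]. Speed limits (rad/s): [2.57, 2.57, 3.01, 3.14, 3.14, 3.14].

## Interface

Orientations are given as a 3x3 rotation matrix whose columns are the frame's x, y, z axes.
In Python, from station import bot, imaging, job gives the robot as it stands.
- The arm moves only by the shell command python3 -m crank 'ROWS'. ROWS is text: rows parted by semicolons, each of 7 numbers parted by spaces: the opening in per cent of the stroke, from 0 (shut) to 100 (fully open), then the shift along the world's x, y, z in cm, then the turn, a rotation vector about the world's x, y, z in degrees. In form: hand dx dy dz rx ry rz; .... A call has exactly 10 rows; each row shifts and turns the commanded pose from where the row before left it; what a row does not reach is not made up. A row lasts 1/8 s, in which the tool goes at most 62.5 mm and 10.7 degrees, less where a joint would pass 70% of its speed; a pose out of reach is approached as far as the arm can. A call with a gripper value outside its range is refused whole. The fingers move at their own pace and stop on an object; the grip force is fixed at half the most. Time passes only in rows, so rows that do not move let the fingers close, or fill a call up. It gives the time, the measured TCP pose, the force and the opening at its end, in the units of the state.
- bot.sense(): the state, without advancing time (a new reading comes with each control period).
- imaging.read_camera(name): name is "side" or "top"; returns the picture (384x512x3 uint8, blue, green, red); there is no depth.
- imaging.camera_params(name): a dict with "mtx" (3x3 intrinsics, pixels), "k1" (the pictures are not rectified: a ray, as slopes to the right and down, at radius r is drawn at 1 + k1 r^2 times it, then the intrinsics apply), "xyz" and "orientation" of the camera in the world. Camera axes: x right, y down, z forward; pixel columns grow to the right and rows downward; lengths in m; the calibration is good to about 2 mm. A picture is of the moment at which its call begins. camera_params takes no time and is no camera call.
- job.hand_in(): hands the job in, once; it reports no verdict.
The state is a dict: "t": time; "q": joint angles; "joint_velocities": joint speeds; "joint_efforts": joint torques, N m; "eef_pos": TCP position; "orientation": TCP orientation; "wrist_force": force on the tool from outside, world axes, zero at the start; "wrist_torque": the same for the moment, N m; "opening": finger opening in m.
Only numpy, scipy, OpenCV 4.12 (cv2) and the standard library are available. Lean on these libraries where they do the work, as an engineer would, in place of code of your own. Each camera call takes 0.05 s, during which the arm holds its last target. There are 200 camera calls.

## Task

The end of the fern board is to be glued over the drip tray: slide the board along the riser, flat on it, out over the side where the grey tray with the two red posts stands, until the board's leading end comes level with the two red posts, centred between them and square with the riser. That far out the board would tip off the riser, so keep hold of it with the gripper: finish while still holding it level, at rest and lying on the riser. Do not lift or tip the board or push it out on the wrong side, and leave the other things on the table alone.

Things in the scene. Friction and masses are not known exactly. Their poses are not given: they have to be found in the camera images.
- stand: Brown wooden riser fixed to the table: 160 mm (its x) by 200 mm (its y), flat top 90 mm above the table. Origin: centre of its underside, on the table. Its left edge is at y = +100 mm, its right edge at y = -100 mm in its own frame. Its yaw differs from start to start by up to 0.22 rad.
- board: Loose plywood board lying across the riser: 130 mm (its x) by 340 mm (its y) by 12 mm thick, a dark card with a fern in its middle, two blue grip bars on it. 0.28 to 0.52 kg, balanced at its middle, ordinary wood friction. Origin: centre of its underside. At the start about centred on the riser (within 15 mm), up to 0.08 rad askew, sticking out about 70 mm on both sides.
- board_left_end (a point): Middle of the board's left (+y) end face, half-way up its thickness: 170 mm from the board's middle.
- board_right_end (a point): Middle of the board's right (-y) end face, half-way up its thickness: 170 mm from the board's middle.
- board_left_bar (a point): Centre of the top of the left blue grip bar, 130 mm to +y of the board's middle. The bar is fixed to the board, upright, 20 mm thick (along the board's y), 70 mm long (along the board's x), and rises 40 mm above the board's upper face.
- board_right_bar (a point): Centre of the top of the right blue grip bar, 130 mm to -y of the board's middle; otherwise the same as the left one.
- drip_tray: Grey tray, fixed left or right of the riser, axes parallel to the riser's: 230 mm (x) by 140 mm (y), rim 30 mm high. Two red posts, 12 mm thick, stand in it at x = +90 and -90 mm, y = 0, and reach 130 mm above the table; the board passes between them with 19 mm to spare per side. Origin: underside, midway between the posts. The posts stand 190 to 225 mm out from the riser's nearer edge.
- card_box: Cardboard box of coloured cards, fixed, on the other side of the riser from the drip tray: 200 x 130 mm, 60 mm high. Not part of the job. Origin: centre of its underside.
- glue_bottle: Bystander, not part of the job: loose green glue bottle, 48 mm across, 120 mm tall. Origin: centre of its underside.
- tumbler: Bystander, not part of the job: loose drinking glass, 72 mm across, 95 mm tall. Origin: centre of its underside.
- stamp: Bystander, not part of the job: loose wooden rubber-stamp block, 34 x 34 x 25 mm. Origin: centre of its underside.
- ink_pad: Bystander, not part of the job: loose blue ink pad, 50 x 50 x 16 mm. Origin: centre of its underside.
- glue_stick: Bystander, not part of the job: loose white glue stick standing on end, 22 mm across, 85 mm tall. Origin: centre of its underside.
Not all that is in view belongs to the job. Of the things that look like the card_box, the larger one is meant.

How it is judged:
By the outcome, as a careful person would: the job done as asked, in the order asked, and still so for the second after the job is handed in, while the arm keeps its last pose, push and grip.
It also fails if it takes over 35 s, if anything falls off the work surface, if the arm or the gripper's body presses on something with over 40 N, if the wrist force passes 120 N, or if a joint passes its speed limit or range.

## Working session

There is one attempt and no reset: what is moved stays moved. The work goes in short steps, Python scripts to look and compute and a shell command to move; the robot and the scene stay as the last step left them, time stands still between calls to the robot, and variables do not carry over. Pictures are saved under pics/ and viewed, about 8 in all and at most 12, crops included, and the job is handed in when it is done.

```bash
mkdir -p pics
python3 - <<'E'
from station import bot, imaging
import cv2
for n in("top","side"):
    cv2.imwrite(f"pics/{n}0.png",imaging.read_camera(n)); print(n,imaging.camera_params(n))
print(bot.sense())
E
```

```text
top {'mtx': array([[351.61388618,   0.        , 253.71489044],
       [  0.        , 351.61388618, 189.87446747],
       [  0.        ,   0.        ,   1.        ]]), 'k1': 0.003045655466944688, 'xyz': array([0.35244585, 0.06738716, 1.17801009]), 'orientation': array([[ 0.01045707, -0.97671447,  0.21428833],
       [-0.999929  , -0.01143846, -0.0033403 ],
       [ 0.00571365, -0.21423819, -0.97676474]])}
side {'mtx': array([[473.70680579,   0.        , 254.18213007],
       [  0.        , 473.70680579, 193.76063506],
       [  0.        ,   0.        ,   1.        ]]), 'k1': -0.046443552786107886, 'xyz': array([0.45513466, 0.93131554, 1.22621251]), 'orientation': array([[-0.98579407, -0.1261168 ,  0.1109261 ],
       [-0.16775142,  0.7720846 , -0.61298028],
       [-0.00833722, -0.62288034, -0.7822727 ]])}
{'t': 0.1, 'q': array([-1.29509567e+00,  2.21130868e-01,  1.52747514e+00, -3.45387222e-05,
        1.39468476e+00, -1.26073102e-01]), 'joint_velocities': array([-0.00080405, -0.00218931, -0.00310455, -0.00162335, -0.00167475,
       -0.00074584]), 'joint_efforts': array([ 9.12326341e-04, -4.95949852e+01, -3.88518941e+01,  7.01704435e-02,
        5.15666523e-02, -4.97143344e-05]), 'eef_pos': array([ 0.24425931, -0.57470336,  0.22156821]), 'orientation': array([[ 9.20366477e-01,  3.91056649e-01, -4.94983424e-04],
       [ 3.91056921e-01, -9.20365061e-01,  1.62472920e-03],
       [ 1.79795707e-04, -1.68891298e-03, -9.99998558e-01]]), 'wrist_force': array([-0.2061454 ,  0.16029721,  0.18679682]), 'wrist_torque': array([ 0.00822543, -0.06907336, -0.01907727]), 'opening': 0.08683588407408908}
```

View pics/top0.png

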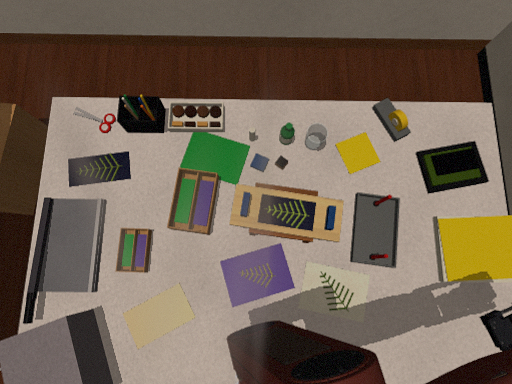

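View pics/side0.png

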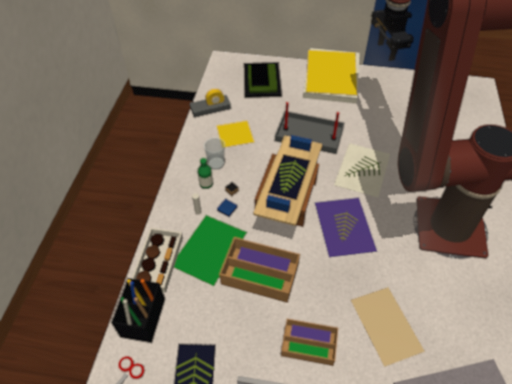

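The board is at top (287,212), with blue bars at (247,204) and (331,218). The tray with the red posts at (381,200) and (378,257) is on the right, which is -y. Look-alikes:
- **Fern cards:** loose ones at (100,168), (258,275) and (337,290).
- **Blue things:** the ink pad at (260,162).
- **Card boxes:** the larger at (193,200), the smaller at (135,250).

I'll grip the trailing (+y) bar at (247,204), which stays clear of the posts.

```bash
cat > h.py <<'E'
import numpy as np, cv2
from station import bot, imaging
def ray(n,px):
    p=imaging.camera_params(n); K=p["mtx"]
    d=(np.array(px,float)-K[:2,2])/[K[0,0],K[1,1]]; s=d.copy()
    for _ in range(10): s=d/(1+p["k1"]*(s@s))
    return p["xyz"],p["orientation"]@[s[0],s[1],1]
def onz(n,px,z):
    o,d=ray(n,px); return (o+d*(z-o[2])/d[2])[:2]
def proj(n,X):
    p=imaging.camera_params(n); c=p["orientation"].T@(np.array(X)-p["xyz"]); s=c[:2]/c[2]
    return (s*(1+p["k1"]*(s@s)))*p["mtx"][0,0]+p["mtx"][:2,2]
def blobs(im,lo,hi,amin=8):
    m=cv2.inRange(cv2.cvtColor(im,cv2.COLOR_BGR2HSV),lo,hi)
    c,_=cv2.findContours(m,cv2.RETR_EXTERNAL,cv2.CHAIN_APPROX_NONE)
    return [k for k in c if cv2.contourArea(k)>=amin]
E
python3 - <<'E'
from h import *
np.set_printoptions(precision=4,suppress=True)
for n,box in(("top",(220,165,420,275)),("side",(240,90,360,250))):
    im=cv2.imread(f"pics/{n}0.png"); x0,y0,x1,y1=box; c=im[y0:y1,x0:x1]
    for nm,lo,hi,z in(("blue",(100,110,40),(125,255,255),.142),("red",(0,150,60),(6,255,255),.13),("red2",(174,150,60),(180,255,255),.13),("wood",(10,60,150),(25,200,255),.102)):
        for k in blobs(c,lo,hi):
            k=k+np.array([x0,y0]); r=cv2.minAreaRect(k); pts=k[:,0]
            print(n,nm,r,cv2.contourArea(k),"bbox",cv2.boundingRect(k),"ctr",onz(n,r[0],z))
            if nm=="wood" and cv2.contourArea(k)>300: print([onz(n,b,z) for b in cv2.boxPoints(r)])
    if n=="top": cv2.imwrite("pics/crop0.png",cv2.resize(c,None,fx=4,fy=4,interpolation=cv2.INTER_CUBIC))
E
```

```text
top blue ((330.2027587890625, 217.073974609375), (7.641989707946777, 22.402545928955078), 6.009006023406982) 119.0 bbox (327, 206, 9, 23) ctr [ 0.4997 -0.1641]
top red ((379.00347900390625, 256.0413818359375), (3.238774061203003, 16.110824584960938), 85.2363510131836) 22.0 bbox (371, 254, 17, 5) ctr [ 0.3879 -0.306 ]
top red ((382.9657287597656, 199.4246826171875), (3.227663040161133, 17.46248435974121), 65.55604553222656) 28.0 bbox (375, 195, 17, 10) ctr [ 0.5573 -0.3292]
top wood ((286.9599914550781, 211.8901824951172), (111.60369873046875, 42.03329086303711), 8.58362102508545) 4406.0 bbox (229, 184, 115, 58) ctr [ 0.52   -0.0398]
[array([0.4794, 0.1394]), array([0.6107, 0.1231]), array([ 0.5613, -0.2221]), array([ 0.4325, -0.1972])]
side blue ((277.5882568359375, 203.1470947265625), (21.585670471191406, 9.701424598693848), 14.03624439239502) 180.5 bbox (268, 196, 21, 15) ctr [0.5366 0.1049]
side blue ((300.2176513671875, 142.27056884765625), (18.76448631286621, 10.195732116699219), 12.52880573272705) 164.5 bbox (291, 136, 20, 14) ctr [ 0.4987 -0.1499]
side red ((334.8073425292969,
[... 213 characters left out ...]
17114258), 4.763641834259033) 22.5 bbox (284, 111, 4, 18) ctr [ 0.5593 -0.2613]
side wood ((263.38238525390625, 244.47061157226562), (40.26091384887695, 1.2126779556274414), 14.03624439239502) 10.5 bbox (244, 239, 40, 11) ctr [0.5587 0.2249]
side wood ((286.8760986328125, 178.95782470703125), (44.81481170654297, 88.78367614746094), 18.79988670349121) 3168.5 bbox (253, 136, 69, 88) ctr [ 0.5241 -0.024 ]
[array([0.6101, 0.1257]), array([ 0.5747, -0.2383]), array([ 0.4269, -0.1929]), array([0.4813, 0.1565])]
side wood ((247.0, 132.5), (25.0, 14.0), 90.0) 54.0 bbox (240, 120, 15, 26) ctr [ 0.683 -0.207]
side wood ((331.0, 92.5), (5.0, 52.0), 90.0) 69.5 bbox (305, 90, 53, 6) ctr [ 0.4164 -0.4624]
```

View pics/crop0.png

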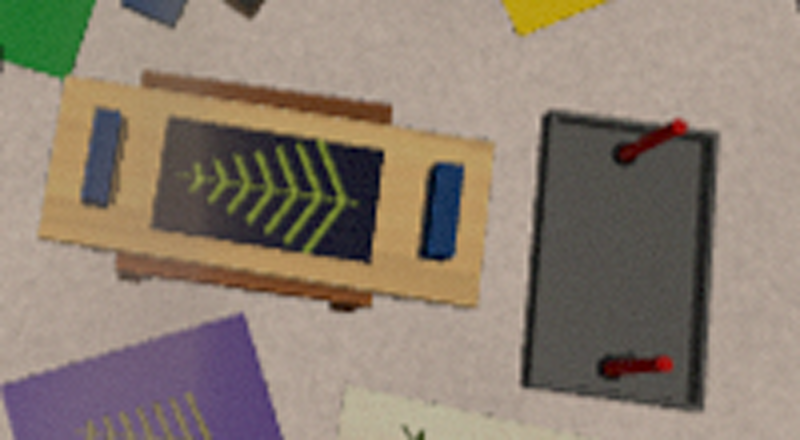

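The crop confirms the board lying on the brown riser, with bar tops at crop (104,157) and (445,211). The tray's post tops are at crop (681,127) and (665,364).

Run:
```python
from h import *
np.set_printoptions(precision=4,suppress=True)
C=lambda x,y:((x+.5)/4+220-.5,(y+.5)/4+165-.5)
def ang(a,b): d=b-a; return np.degrees(np.arctan2(d[1],d[0]))
T=lambda x,y,z:onz("top",C(x,y),z)
pa,pb=T(681,127,.13),T(665,364,.13); print("tops",pa,pb,(pa+pb)/2,np.linalg.norm(pa-pb),ang(pb,pa))
qa,qb=T(625,154,.004),T(609,368,.004); print("bases",qa,qb,(qa+qb)/2,np.linalg.norm(qa-qb),ang(qb,qa))
sa,sb=onz("side",(288,111),.13),0
for nm,t in(("post far",(286.5,111)),("post near",(336.5,120.5))): print("side",nm,onz("side",t,.13))
tr=[T(545,112,.03),T(718,130,.03),T(702,408,.03),T(525,385,.03)];print("tray",tr,np.mean(tr,0),[np.linalg.norm(tr[i]-tr[i-1]) for i in range(4)],ang(tr[3],tr[0]),ang(tr[2],tr[1]),ang(tr[1],tr[0])-90)
bc=[T(66,77,.102),T(494,143,.102),T(477,306,.102),T(38,238,.102)];print("board",bc,np.mean(bc,0),[np.linalg.norm(bc[i]-bc[i-1]) for i in range(4)],ang(bc[1],bc[0])-90,ang(bc[2],bc[3])-90)
l,r=T(105,157,.142),T(446,211,.142);print("bars",l,r,(l+r)/2,np.linalg.norm(l-r),ang(r,l)-90)
s1,s2=T(143,72,.09),T(392,105,.09);print("stand far edge",s1,s2,np.linalg.norm(s1-s2),ang(s2,s1)-90)
print("side bars",onz("side",(278,202),.142),onz("side",(301,141),.142))
```

```text
tops [ 0.567  -0.3509] [ 0.3893 -0.3263] [ 0.4781 -0.3386] 0.17937414088534806 -7.910783699883491
bases [ 0.5688 -0.3519] [ 0.39   -0.3273] [ 0.4794 -0.3396] 0.18051251779506963 -7.847716538602614
side post far [ 0.5619 -0.3043]
side post near [ 0.3893 -0.2842]
tray [array([ 0.5989, -0.278 ]), array([ 0.5852, -0.4216]), array([ 0.3585, -0.391 ]), array([ 0.375 , -0.2503])] [ 0.4794 -0.3352] [np.float64(0.22558108272225724), np.float64(0.14419102897080602), np.float64(0.22873951026213893), np.float64(0.14159628258670948)] -7.048021991304319 -7.684406318519986 -5.434909935328918
board [array([0.6072, 0.1192]), array([ 0.5583, -0.2153]), array([ 0.4321, -0.1968]), array([0.4801, 0.138 ])] [ 0.5194 -0.0387] [np.float64(0.128428813970179), np.float64(0.33804548986249044), np.float64(0.12754402366228862), np.float64(0.33818689955255465)] -8.317271484073075 -8.167392403465357
bars [0.5366 0.0868] [ 0.4988 -0.1668] [ 0.5177 -0.04  ] 0.2564748961620254 -8.466951770779445
stand far edge [0.6148 0.0586] [ 0.5903 -0.1389] 0.1990398850353183 -7.086169179534934
side bars [0.536  0.1006] [ 0.4968 -0.1559]
```

The top-camera sizes agree with those given: posts 180 mm apart, board 338×128 mm, stand edge 199 mm. The tray yaw is about -7.8° and the board about -8.3°. Moving above the trailing (+y) bar at (0.537, 0.087).

```bash
python3 -m crank '100 2.4 5.4 0 0 0 -3.1;100 2.4 5.4 0 0 0 -3.1;100 2.4 5.4 0 0 0 -3.1;100 2.4 5.4 0 0 0 -3.1;100 2.4 5.4 0 0 0 -3.1;100 2.4 5.4 0 0 0 -3.1;100 2.4 5.4 0 0 0 -3.1;100 2.4 5.4 0 0 0 -3.1;100 2.4 5.4 0 0 0 -3.1;100 2.4 5.4 0 0 0 -3.1' && python3 -m crank '100 1.8 4.1 0 0 0 0;100 1.8 4.1 0 0 0 0;100 1.6 4.0 0 0 0 0;100 0 0 -1.5 0 0 0;100 0 0 -1.5 0 0 0;100 0 0 -1.5 0 0 0;100 0 0 0 0 0 0;100 0 0 0 0 0 0;100 0 0 0 0 0 0;100 0 0 0 0 0 0'
python3 - <<'E'
from h import *
cv2.imwrite("pics/a1.png",cv2.resize(imaging.read_camera("side")[80:270,190:390],None,fx=3,fy=3,interpolation=cv2.INTER_CUBIC))
E
```

```text
t: 1.35
eef_pos: [0.4847, -0.0333, 0.2224]
orientation: [[0.99, -0.141, 0.0], [-0.141, -0.99, -0.0], [0.0, 0.0, -1.0]]
wrist_force: [0.8, -0.3, 0.7]
opening: 0.0871
t: 2.6
eef_pos: [0.5368, 0.0867, 0.1782]
orientation: [[0.99, -0.139, 0.001], [-0.139, -0.99, 0.0], [0.001, -0.0, -1.0]]
wrist_force: [0.7, 0.6, -0.2]
opening: 0.0868
```

View pics/a1.png

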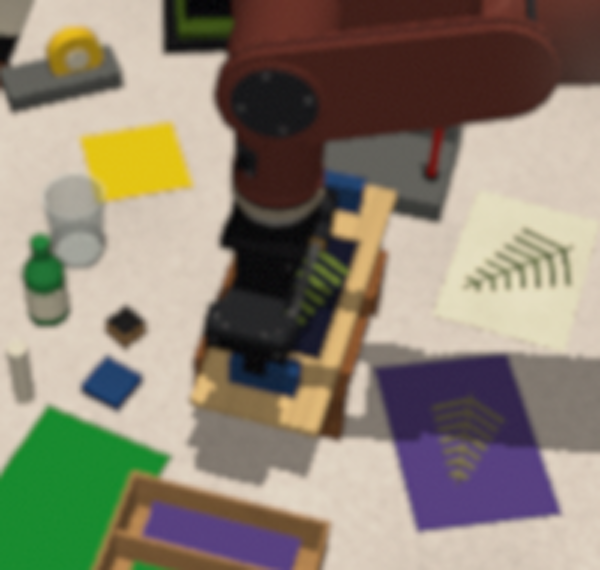

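The open jaws straddle the left (trailing) bar at crop (265,372), with the posts and bystanders well clear. Descending and closing.

```bash
python3 -m crank '100 0 0 -2.5 0 0 0;100 0 0 -2.0 0 0 0;100 0 0 -1.5 0 0 0;100 0 0 -0.8 0 0 0;100 0 0 0 0 0 0;40 0 0 0 0 0 0;30 0 0 0 0 0 0;25 0 0 0 0 0 0;20 0 0 0 0 0 0;15 0 0 0 0 0 0' && python3 -m crank '0 0 0 0 0 0 0;0 0 0 0 0 0 0;0 0 0 0 0 0 0;0 0 0 0 0 0 0;0 0 0 0 0 0 0;0 0 0 0 0 0 0;0 0 0 0 0 0 0;0 0 0 0 0 0 0;0 0 0 0 0 0 0;0 0 0 0 0 0 0'
python3 - <<'E'
from h import *
s=bot.sense();print(s["wrist_force"],s["wrist_torque"],s["opening"],s["eef_pos"])
im=imaging.read_camera("top")[165:275,220:420];cv2.imwrite("pics/t1.png",cv2.resize(im,None,fx=4,fy=4,interpolation=cv2.INTER_CUBIC))
E
```

```text
t: 3.9
eef_pos: [0.5364, 0.0868, 0.1096]
orientation: [[0.99, -0.139, 0.0], [-0.139, -0.99, 0.0], [0.0, -0.0, -1.0]]
wrist_force: [0.4, 0.6, -0.5]
opening: 0.0452
t: 5.15
eef_pos: [0.5363, 0.0868, 0.1095]
orientation: [[0.99, -0.139, -0.0], [-0.139, -0.99, 0.0], [-0.0, -0.0, -1.0]]
wrist_force: [-0.9, 2.6, -0.1]
opening: 0.0196
[-0.85722216  2.61090906 -0.08448964] [ 0.63455112  0.14014096 -0.11067374] 0.01959466980952949 [0.53634072 0.08679271 0.10948163]
```

View pics/t1.png

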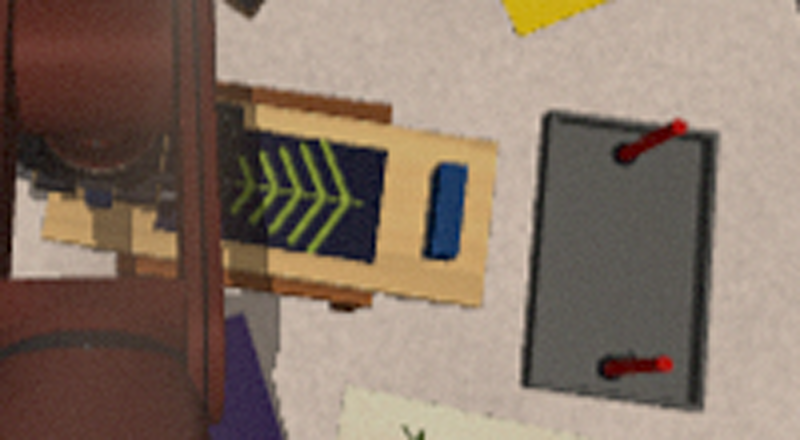

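The grip is on the bar (opening 19.6 mm) and the board is undisturbed. Its right end is at crop x of about 490 and points between the posts. Sliding along the riser axis.

```bash
python3 -m crank '0 -0.07 -0.5 0 0 0 0;0 -0.14 -1 0 0 0 0;0 -0.14 -1 0 0 0 0;0 -0.14 -1 0 0 0 0;0 -0.14 -1 0 0 0 0;0 -0.14 -1 0 0 0 0;0 -0.14 -1 0 0 0 0;0 -0.14 -1 0 0 0 0;0 -0.07 -0.5 0 0 0 0;0 0 0 0 0 0 0'
python3 - <<'E'
from h import *
s=bot.sense();print(s["wrist_force"],s["wrist_torque"],s["opening"],s["eef_pos"])
im=imaging.read_camera("top")[165:275,220:420];cv2.imwrite("pics/t2.png",cv2.resize(im,None,fx=4,fy=4,interpolation=cv2.INTER_CUBIC))
E
```

```text
t: 6.45
eef_pos: [0.5251, 0.0057, 0.1095]
orientation: [[0.99, -0.139, -0.0], [-0.139, -0.99, -0.001], [0.0, 0.001, -1.0]]
wrist_force: [0.5, -3.2, -0.8]
opening: 0.0199
[ 0.45138408 -3.2190002  -0.81822063] [-0.15880644  0.04788806  0.00297287] 0.019852685407063506 [0.52514311 0.00570904 0.10952064]
```

View pics/t2.png

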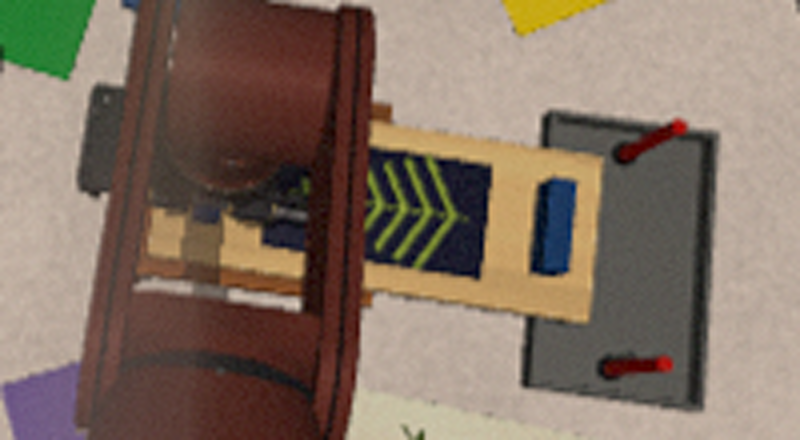

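The board's end, with corners at crop (603,157) and (588,322), is heading straight between the posts. I'll measure it before the last stretch.

Run:
```python
from h import *
C=lambda x,y:((x+.5)/4+219.5,(y+.5)/4+164.5)
T=lambda x,y,z:onz("top",C(x,y),z)
a,b=T(603,157,.102),T(588,322,.102);m=(a+b)/2
d=a-b;print(a,b,m,np.linalg.norm(d),np.degrees(np.arctan2(d[1],d[0])))
e=T(372,123,.102);d=e-a;print("far edge yaw",np.degrees(np.arctan2(d[1],d[0]))-90)
t=bot.sense()["eef_pos"][:2];print("end from tcp",t-.3*np.array([.139,.990]))
print("to go",(np.array([.4785,-.339])-m)*100)
```

```text
[ 0.54817116 -0.29964778] [ 0.4209694  -0.28052366] [ 0.48457028 -0.29008572] 0.12863132809529393 -8.550081692801584
far edge yaw -7.914120427077592
end from tcp [ 0.48341266 -0.29124432]
to go [-0.60702819 -4.89142787]
```

Image and arm kinematics agree to about 1 mm. Remaining: (-6, -48) mm and about +0.4° yaw.

```bash
python3 -m crank '0 -0.1 -0.5 0 0 0 0.1;0 -0.15 -1 0 0 0 0.1;0 -0.15 -1 0 0 0 0.1;0 -0.15 -1 0 0 0 0.1;0 -0.15 -0.8 0 0 0 0;0 -0.08 -0.5 0 0 0 0;0 0 0 0 0 0 0;0 0 0 0 0 0 0;0 0 0 0 0 0 0;0 0 0 0 0 0 0'
python3 - <<'E'
from h import *
s=bot.sense();print(s["wrist_force"],s["wrist_torque"],s["opening"],s["eef_pos"])
im=imaging.read_camera("top")[165:275,220:420];cv2.imwrite("pics/t3.png",cv2.resize(im,None,fx=4,fy=4,interpolation=cv2.INTER_CUBIC))
im=imaging.read_camera("side")[80:230,200:390];cv2.imwrite("pics/s3.png",cv2.resize(im,None,fx=4,fy=4,interpolation=cv2.INTER_CUBIC))
E
```

```text
t: 7.75
eef_pos: [0.5174, -0.0417, 0.1095]
orientation: [[0.991, -0.132, -0.0], [-0.132, -0.991, -0.001], [-0.0, 0.001, -1.0]]
wrist_force: [-0.5, -2.9, -0.3]
opening: 0.0198
[-0.53377552 -2.88201829 -0.31702412] [-0.42238835  0.00756503  0.01246646] 0.01981212010122057 [ 0.51735266 -0.04169595  0.10951611]
```

View pics/t3.png

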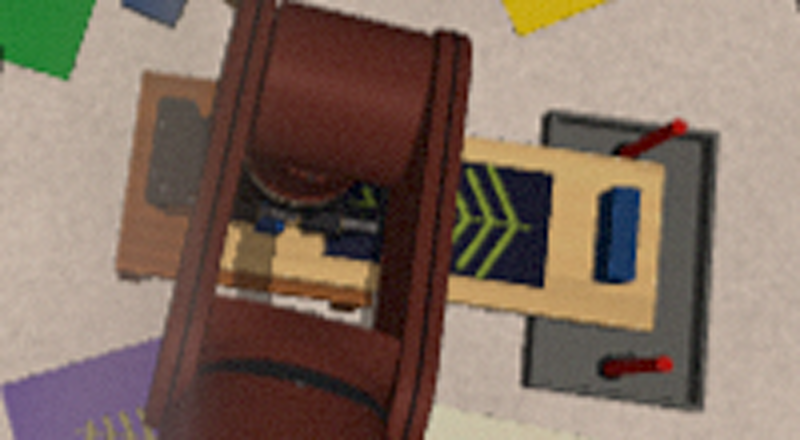

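View pics/s3.png

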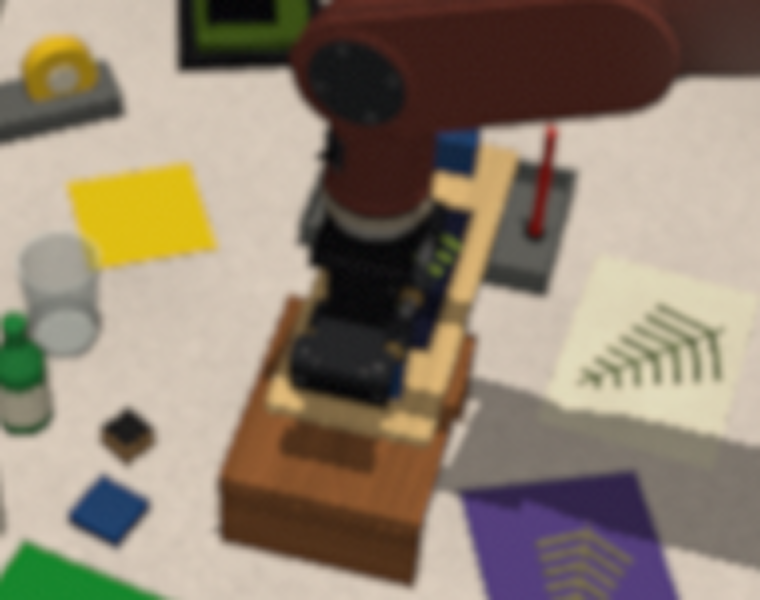

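The end is now between the posts, at crop (666,166) and (653,331), and the trailing end lies on the riser. Measuring position, squareness and level.

Run:
```python
from h import *
np.set_printoptions(precision=4,suppress=True)
C=lambda x,y:((x+.5)/4+219.5,(y+.5)/4+164.5)
T=lambda x,y,z:onz("top",C(x,y),z)
S=lambda x,y,z:onz("side",((x+.5)/4+199.5,(y+.5)/4+79.5),z)
A=lambda d:np.degrees(np.arctan2(d[1],d[0]))
a,b=T(666,166,.102),T(653,331,.102);m=(a+b)/2
print(m,np.linalg.norm(a-b),A(a-b))
p=np.array([.4785,-.339]);c,s=np.cos(np.radians(-7.7)),np.sin(np.radians(-7.7))
e=m-p; print("end rel posts (riser x,y mm)",1e3*np.array([c*e[0]+s*e[1],-s*e[0]+c*e[1]]))
e2=T(466,137,.102)-a;e3=T(450,300,.102)-b;print("edge yaws",A(e2)-90,A(e3)-90)
print("stand left edge yaw top",A(T(143,72,.09)-T(119,276,.09)),np.linalg.norm(T(143,72,.09)-T(119,276,.09)))
print("end from tcp",bot.sense()["eef_pos"][:2]-.3*np.array([.132,.991]))
q=[S(269,402,.102),S(437,437,.102)];print("trailing top corners side view",q,np.linalg.norm(q[0]-q[1]),A(q[0]-q[1]))
d=np.array([.132,.991]);print("expected",a+.34*d,b+.34*d)
print(bot.sense()["joint_velocities"])
```

```text
[ 0.4782 -0.3388] 0.1282540467881912 -8.428429987998669
end rel posts (riser x,y mm) [-0.32    0.1494]
edge yaws -7.78757936680212 -8.038271830021529
stand left edge yaw top -5.983347404590964 0.1628240340916662
end from tcp [ 0.4777 -0.3388]
trailing top corners side view [array([ 0.5847, -0.0093]), array([0.4527, 0.0046])] 0.13273621672316366 -6.018220887426068
expected [ 0.5865 -0.0113] [0.4596 0.0075]
[ 0.0004 -0.0003  0.0006  0.0042  0.0011  0.0013]
```

```bash
python3 -c "
from station import job
print(job.hand_in())"
```

```text
the job is handed in; nothing more can be done
None
```

I gripped the trailing (+y) blue bar and slid the board about 130 mm along the riser to the tray side. I handed it in at about 8 s, still gripped and at rest; no verdict was reported.

**Position:** in the last top view, the leading end measures within about 1 mm of the midpoint between the posts, both along and across the riser. The arm's own pose agrees to about 1 mm.

**Squareness:** the tool yaw is -7.6°. The posts and tray gave the riser as -7.0° to -7.9°. A blurred reading of the riser's short left edge gave -6.0°, and the tray's short side gave -5.4°. Those two disagree, so squareness is known only to about 1°.

**Level and contact:** the tool stayed at the same height throughout (0.1095 m), with wrist force about 3 N. The trailing corners seen from the side fit a board lying flat, to 2–3 mm at one and about 7 mm at the other, blurred one.

I did not touch any bystander, and those in view in the last pictures looked unmoved.

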